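# Zero the profile gauge and lock it

## Task

The profile gauge on the bench still holds the outline of the last carving: run your fingertips along its row of black leaves and push every one back level with the gauge's front edge, lightly, so that the gauge is not shoved along the bench. Then swing the red lever round with a fingertip until it lies along the gauge, to lock the zero. Do not lift the gauge, and leave the things beside it where they are.

Things in the scene. Friction and masses are not known exactly. Their poses are not given: they have to be found in the camera images.
- gauge: profile gauge (contour gauge) lying loose on the bench, about 0.7 kg; slides on the bench when pushed with more than about 3 to 6 N. Aluminium stock 40 mm (x) by 160 mm (y, with a grey block 22 mm long at each end) by 26 mm high, graduation lines on top along the front edge. Origin: centre of its underside. -x is its front, facing the robot; the front edge is the face at x = -20 mm, the back is x = +20 mm
- row_mid (a point): middle of the leaf row on the front edge, 13.5 mm above the bench. The 16 black leaves lie side by side along the gauge's y, 7 mm apart, 11 to 16 mm above the bench, and slide along its x through a slot; the stock's face above and below the slot stops a fingertip at the edge. Each is 74 mm long (level in front, it stands out 34 mm at the back), slides with 0.2 N and stays where left
- lock (a joint): red locking lever on top of the right (-y) end block; vertical pivot at x 0, y -69 mm of the gauge, turns with 0.5 N at its tip and stays where left. Rad: 0 open, pointing straight back (gauge +x); 1.57 locked at a stop, lying along the gauge, pointing to its +y. 42 mm long from the pivot, 9 mm wide, 28 to 34 mm above the bench; its last 12 mm is a thumb tab up to 42 mm above the bench
- lock_tip (a point): centre of the top of the lever's thumb tab, 36 mm from the pivot
- bird_head: dark carved bird's head, 58 x 33 x 24 mm, loose, lying behind the gauge; origin at the centre of its underside
- compound_green: bar of green polishing compound, 28 x 75 x 26 mm, loose, lying behind the gauge; origin at the centre of its underside
- rough_a: rounded dark green rough stone, 54 x 65 x 37 mm, loose, beside the left-hand (+y) end of the gauge; origin at the centre of its underside
- leaf_01 (a joint): how far leaf 1 of 16 (counted from the gauge's left, +y, end; at y = +52.5 mm) stands out of the front edge, in m; 0 level with the edge, negative pushed in behind it
- leaf_02 (a joint): how far leaf 2 of 16 (counted from the gauge's left, +y, end; at y = +45.5 mm) stands out of the front edge, in m; 0 level with the edge, negative pushed in behind it
- leaf_03 (a joint): how far leaf 3 of 16 (counted from the gauge's left, +y, end; at y = +38.5 mm) stands out of the front edge, in m; 0 level with the edge, negative pushed in behind it
- leaf_04 (a joint): how far leaf 4 of 16 (counted from the gauge's left, +y, end; at y = +31.5 mm) stands out of the front edge, in m; 0 level with the edge, negative pushed in behind it
- leaf_05 (a joint): how far leaf 5 of 16 (counted from the gauge's left, +y, end; at y = +24.5 mm) stands out of the front edge, in m; 0 level with the edge, negative pushed in behind it
- leaf_06 (a joint): how far leaf 6 of 16 (counted from the gauge's left, +y, end; at y = +17.5 mm) stands out of the front edge, in m; 0 level with the edge, negative pushed in behind it
- leaf_07 (a joint): how far leaf 7 of 16 (counted from the gauge's left, +y, end; at y = +10.5 mm) stands out of the front edge, in m; 0 level with the edge, negative pushed in behind it
- leaf_08 (a joint): how far leaf 8 of 16 (counted from the gauge's left, +y, end; at y = +3.5 mm) stands out of the front edge, in m; 0 level with the edge, negative pushed in behind it
- leaf_09 (a joint): how far leaf 9 of 16 (counted from the gauge's left, +y, end; at y = -3.5 mm) stands out of the front edge, in m; 0 level with the edge, negative pushed in behind it
- leaf_10 (a joint): how far leaf 10 of 16 (counted from the gauge's left, +y, end; at y = -10.5 mm) stands out of the front edge, in m; 0 level with the edge, negative pushed in behind it
- leaf_11 (a joint): how far leaf 11 of 16 (counted from the gauge's left, +y, end; at y = -17.5 mm) stands out of the front edge, in m; 0 level with the edge, negative pushed in behind it
- leaf_12 (a joint): how far leaf 12 of 16 (counted from the gauge's left, +y, end; at y = -24.5 mm) stands out of the front edge, in m; 0 level with the edge, negative pushed in behind it
- leaf_13 (a joint): how far leaf 13 of 16 (counted from the gauge's left, +y, end; at y = -31.5 mm) stands out of the front edge, in m; 0 level with the edge, negative pushed in behind it
- leaf_14 (a joint): how far leaf 14 of 16 (counted from the gauge's left, +y, end; at y = -38.5 mm) stands out of the front edge, in m; 0 level with the edge, negative pushed in behind it
- leaf_15 (a joint): how far leaf 15 of 16 (counted from the gauge's left, +y, end; at y = -45.5 mm) stands out of the front edge, in m; 0 level with the edge, negative pushed in behind it
- leaf_16 (a joint): how far leaf 16 of 16 (counted from the gauge's left, +y, end; at y = -52.5 mm) stands out of the front edge, in m; 0 level with the edge, negative pushed in behind it
Mind the look-alikes: they are no part of the job. What is shaped like the gauge but orange is not meant.

How it is judged:
On the way:
1. all sixteen leaves are level with the front edge (value of joint leaf_01 between -0.0025 and 0.0025 m and value of joint leaf_02 between -0.0025 and 0.0025 m and value of joint leaf_03 between -0.0025 and 0.0025 m and value of joint leaf_04 between -0.0025 and 0.0025 m and value of joint leaf_05 between -0.0025 and 0.0025 m and value of joint leaf_06 between -0.0025 and 0.0025 m and value of joint leaf_07 between -0.0025 and 0.0025 m and value of joint leaf_08 between -0.0025 and 0.0025 m and value of joint leaf_09 between -0.0025 and 0.0025 m and value of joint leaf_10 between -0.0025 and 0.0025 m and value of joint leaf_11 between -0.0025 and 0.0025 m and value of joint leaf_12 between -0.0025 and 0.0025 m and value of joint leaf_13 between -0.0025 and 0.0025 m and value of joint leaf_14 between -0.0025 and 0.0025 m and value of joint leaf_15 between -0.0025 and 0.0025 m and value of joint leaf_16 between -0.0025 and 0.0025 m), for 0.2 s.
At the end, for the whole second after the job is handed in: every leaf within 2.5 mm of the gauge's front edge, the lever within about 0.2 rad (12 degrees) of lying along the gauge, the gauge lying flat and at rest on the bench (all of step 1 and value of joint lock above 1.35 rad and linear speed of gauge below 0.01 m/s and height (world z) of gauge below 0.004 m and angle between gauge's own z axis and vertical below 0.05 rad); the robot touches nothing.
It fails at once if the gauge is shoved more than 40 mm from where it lay (distance of gauge from where it was at the start of the episode above 0.04 m).
It fails at once if the gauge is lifted or tipped up (height (world z) of gauge above 0.008 m or angle between gauge's own z axis and vertical above 0.15 rad).
It fails at once if the gauge is pressed hard (over 30 N) (contact force between the fingers and gauge above 30 N).
It fails at once if something beside the gauge is disturbed by more than 20 mm (distance of any of bird_head, compound_green, rough_a from where it was at the start of the episode above 0.02 m).
It also fails if it takes over 58 s, if anything falls off the work surface, if the arm or the gripper's body presses on something with over 40 N, if the wrist force passes 120 N, or if a joint passes its speed limit or range.

## Robot

A 6-joint arm with a two-finger parallel gripper is mounted at the origin on a cart in front of the work surface, level with it; the furniture and walls round the work are solid. World frame = base frame: x ahead of the robot, y to its left, z up, the work surface at z = 0. Lengths are in m, angles in rad, forces in N, time in s.
With the tool pointing down it reaches from about 0.35 to 0.925 m from the base axis. Payload 6.4 kg.
Tool frame: the origin (TCP) lies midway between the tips of the shut fingers; the grasp point (between the pads) lies 19 mm behind it; z points along the fingers, y is the line along which they close (so a half turn about z gives the same grasp; the last joint's range is limited). The gripper opens to 94 mm and grips with 3 to 60 N. Pads are 16 mm wide; open, the fingers measure 119 mm over their backs; the gripper's body (75 mm by 177 mm) begins 78 mm behind the grasp point.
Start: joints at [1.131, 0.245, 1.558, -0, 1.339, -0.174], TCP at [0.171, 0.627, 0.205] pointing down, gripper open.
Joint ranges: [-3.13, 3.13], [-1.02, 2.26], [0.13, 2.54], [-0.95, 4.09], [0.21, 2.88], [-2.74, 2.74]. Speed limits (rad/s): [2.57, 2.57, 3.14, 3.14, 3.14, 3.14].

## Interface

Orientations are given as a unit quaternion [x, y, z, w].
In Python, from cell import ctrl, monitor, capture gives the robot as it stands. The module is installed in compiled form; this text tells all that it offers. Calls block until the motion is done:
- ctrl.reach(position, orientation): joint-space move of the TCP to a pose.
- ctrl.servo_line(position, orientation=None, speed=0.15, f_stop=None): straight line of the TCP; orientation=None keeps the orientation; speed is the mean speed in m/s. With f_stop (N) it stops when the force on the tool has changed by that much, and returns True; else False.
- ctrl.move_joints(angles): joint-space move.
- ctrl.grip(opening, grasp_force=None): opening from 0.0 (shut) to 1.0 (fully open); grasp_force is the grip in N (None keeps the last); returns when the fingers have stopped.
- ctrl.pause(seconds).
- ctrl.solve_ik(position, orientation): joint angles nearest the present ones, or None.
- monitor.get_state(): the state.
- capture(name): name is "side" or "top" or "wrist"; returns a dict with "color" (400x640x3 uint8, red, green, blue), "intrinsics" (3x3 intrinsics, pixels), "k1" (the pictures are not rectified: a ray, as slopes to the right and down, at radius r is drawn at 1 + k1 r^2 times it, then the intrinsics apply), "extrinsics" (4x4, takes a point from world to camera coordinates). Camera axes: x right, y down, z forward; pixel columns grow to the right and rows downward; lengths in m; the calibration is good to about 2 mm. A picture is of the moment at which its call begins. There is no depth.
A pose or a line that the arm cannot do raises ctrl.IKError and nothing moves.
- ctrl.close_job(): hands the job in; it is judged then, once.
The state is a dict: "clock": time; "joints": joint angles; "qvel": joint speeds; "tau": joint torques, N m; "eef_pos": TCP position; "ee_rot": TCP orientation; "force": force on the tool from outside, world axes, zero at the start; "torque": the same for the moment, N m; "gripper_width": opening from 0.0 (shut) to 1.0 (fully open); "grasp_force": force on a finger pad.
Only numpy, scipy, OpenCV 4.12 (cv2) and the standard library are available. Lean on these libraries where they do the work, as an engineer would, in place of code of your own. Each camera call takes 0.05 s, during which the arm holds its last target. There are 200 camera calls.

## Working session

There is one attempt and no reset: what is moved stays moved. The work goes in short steps, each a Python script; the robot and the scene stay as the last script left them, time stands still between calls to the robot, and variables do not carry over. Pictures are saved under pics/ and viewed, at most 10 in all, crops included, and the job is handed in when it is done.

```bash
mkdir -p pics
cat > h.py <<'E'
import numpy as np, cv2
from cell import ctrl, monitor, capture
def shot(cam,name,c=None):
    d=capture(cam); cv2.imwrite('pics/%s.png'%name,d['color'][:,:,::-1]); np.savez('pics/%s.npz'%name,**{k:np.array(v) for k,v in d.items()}); return d
def load(n): return dict(np.load('pics/%s.npz'%n))
def ray(d,uv):
    K=d['intrinsics'];k1=float(d['k1']);E=d['extrinsics']
    D=np.array([k1,0,0,0,0],float)
    p=cv2.undistortPoints(np.array(uv,float).reshape(-1,1,2),K,D).reshape(-1,2)
    R=E[:3,:3];t=E[:3,3]
    return -R.T@t,(np.c_[p,np.ones(len(p))])@R
def toplane(d,uv,z):
    o,r=ray(d,uv); return o+r*((z-o[2])/r[:,2])[:,None]
def proj(d,P):
    E=d['extrinsics']
    return cv2.projectPoints(np.array(P,float).reshape(-1,1,3),cv2.Rodrigues(E[:3,:3])[0],E[:3,3],d['intrinsics'],np.array([float(d['k1']),0,0,0,0]))[0].reshape(-1,2)
E
python3 - <<'E'
from h import *
a=shot('top','t0')['color'];b=shot('side','s0')['color']
print(monitor.get_state()['clock'],monitor.get_state()['ee_rot'])
E
```

```text
0.1 [ 1.32510815e-01  9.91181176e-01 -8.35382296e-04 -2.49140184e-04]
```

View pics/t0.png

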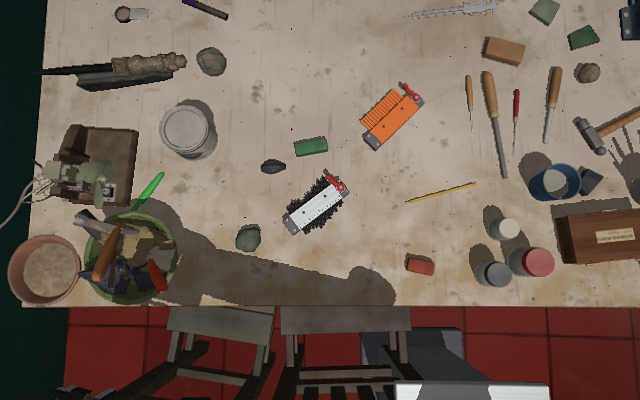

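View pics/s0.png

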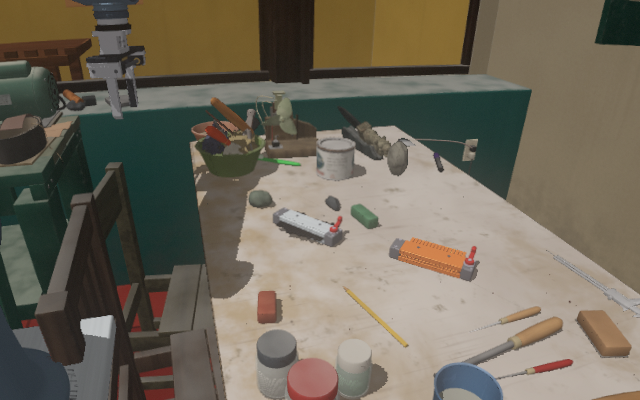

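The wanted gauge is the silver one at top-view (315,205) (side view (308,226)). Its look-alike is the orange one at (391,117) (side (433,257)), which I reject because of its colour. The rough stone is at (248,238), the bird head at (273,166) and the green bar at (311,146). I'll check the choice in one close crop.

Run:
```python
from h import *
d=load('t0');c=d['color']
cr=c[155:255,235:365]; cv2.imwrite('pics/t0c.png',cv2.resize(cr,None,fx=6,fy=6,interpolation=cv2.INTER_CUBIC)[:,:,::-1])
print(toplane(d,[(290,222),(340,188),(315,205),(248,238),(273,166),(311,146)],0.026).round(3))
print(-d['extrinsics'][:3,:3].T@d['extrinsics'][:3,3])
hsv=cv2.cvtColor(c,cv2.COLOR_RGB2HSV)
m=((hsv[...,1]<50)&(hsv[...,2]>170)).astype(np.uint8)
m[:170]=0;m[240:]=0;m[:,:280]=0;m[:,355:]=0
n,l,s,ce=cv2.connectedComponentsWithStats(m);i=1+np.argmax(s[1:,4]);
r=cv2.minAreaRect(np.argwhere(l==i)[:,::-1].astype(np.float32));b=cv2.boxPoints(r);print(s[i],r);P=toplane(d,b,.026);print(P.round(4),P.mean(0)); print(np.linalg.norm(np.diff(P,axis=0),axis=1))
```

```text
[[0.492 0.383 0.026]
 [0.568 0.271 0.026]
 [0.53  0.327 0.026]
 [0.457 0.475 0.026]
 [0.619 0.422 0.026]
 [0.665 0.336 0.026]]
[0.40503011 0.31167283 1.04005624]
[290 184  52  45 873] ((316.0400085449219, 205.72000122070312), (17.19999885559082, 54.400001525878906), 53.13010025024414)
[[0.5073 0.3846 0.026 ]
 [0.5802 0.2874 0.026 ]
 [0.549  0.2647 0.026 ]
 [0.4767 0.3616 0.026 ]] [0.52830135 0.3245692  0.026     ]
[0.12153717 0.0386096  0.12090978]
```

View pics/t0c.png

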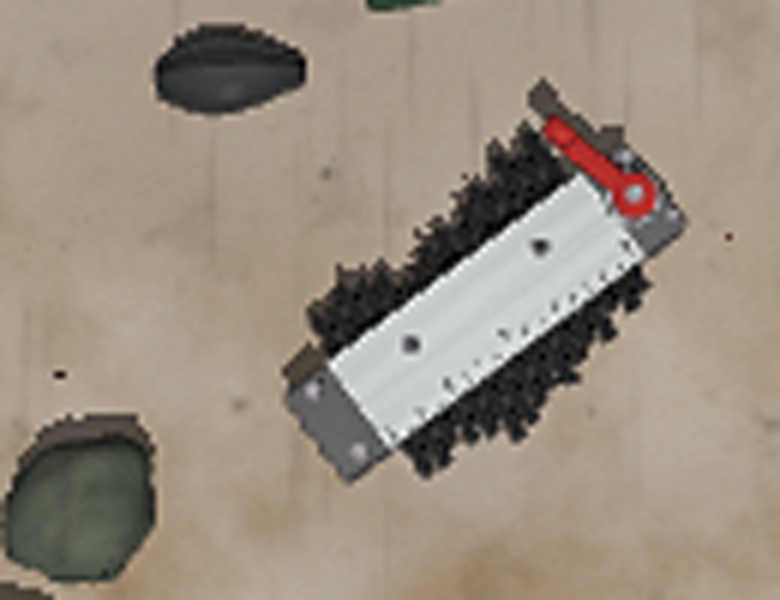

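The crop confirms it: white/silver stock with grey ends and black leaves, and a red lever pivoted at crop (635,193), pointing back, so it is open. The leaves stand out of the front edge, at lower right. I'll move above the front and take one close look.

```bash
cat >> h.py <<'E'
def quat(yaw):  # tool down, tool y along gauge +y
    p=(yaw+np.pi)/2; return [np.cos(p),np.sin(p),0,0]
def G(g,x,y,z):  # gauge frame -> world
    c,s=np.cos(g[2]),np.sin(g[2]); return [g[0]+c*x-s*y,g[1]+s*x+c*y,z]
E
python3 - <<'E'
from h import *
g=(0.5283,0.3246,0.644)
ctrl.reach(G(g,-0.09,0,0.2),quat(g[2])); ctrl.grip(0)
d=shot('wrist','w1'); s=monitor.get_state(); print(s['clock'],s['eef_pos'],s['joints'],s['force'],s['gripper_width'])
print(-d['extrinsics'][:3,:3].T@d['extrinsics'][:3,3],proj(d,[G(g,x,y,.026) for x in(-.02,.02) for y in(-.08,.08)]))
E
```

```text
3.2417 [0.45632325 0.27056427 0.19999907] [ 3.21338606e-01 -3.12304165e-02  1.86739944e+00 -3.22261722e-05
  1.30541868e+00 -1.89349023e+00] [0.81679675 0.32145562 0.27462607] 0.008812722573399281
[0.40546786 0.23175414 0.37976885] [[251.87628147 239.43167231]
 [386.99040068 239.35754444]
 [253.44386488 270.59011004]
 [385.43411272 270.51184929]]
```

View pics/w1.png

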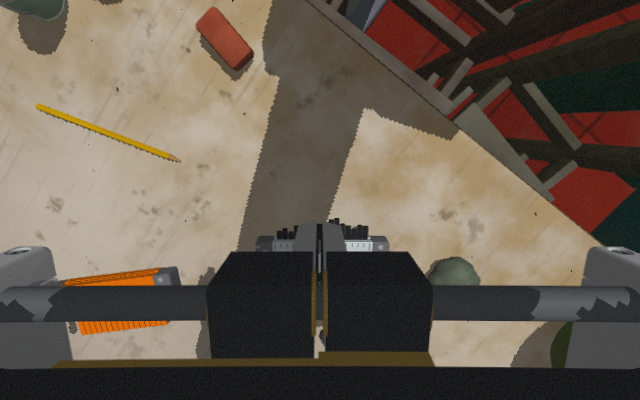

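The wrist camera shows the silver gauge at (255–390, 238–270), partly hidden by the fingers, and it agrees with the predicted corners. I'll start with one cautious push at the middle to learn the contact position.

```bash
cat >> h.py <<'E'
def loc(g):
    p=monitor.get_state()['eef_pos']; c,s=np.cos(g[2]),np.sin(g[2]); dx,dy=p[0]-g[0],p[1]-g[1]
    return np.array([c*dx+s*dy,-s*dx+c*dy,p[2]])
g=(0.5283,0.3246,0.644)
E
python3 - <<'E'
from h import *
ctrl.reach(G(g,-0.07,0,0.04),quat(g[2])); ctrl.servo_line(G(g,-0.07,0,0.007),speed=.06)
f0=monitor.get_state()['force']
r=ctrl.servo_line(G(g,-0.020,0,0.007),speed=.03,f_stop=2.)
s=monitor.get_state();print(r,loc(g),s['force']-f0,s['clock'])
ctrl.servo_line(G(g,-0.06,0,0.007),speed=.1)
a=shot('side','s1');b=shot('top','t1');print(monitor.get_state()['clock'])
c=cv2.resize(b['color'][155:255,235:365],None,fx=6,fy=6,interpolation=cv2.INTER_CUBIC);cv2.imwrite('pics/t1c.png',c[:,:,::-1])
E
```

```text
True [-2.89470726e-02  8.58261864e-05  6.42133062e-03] [ 0.3681058  -0.56370925 -0.21929541] 5.875
6.425
```

View pics/t1c.png

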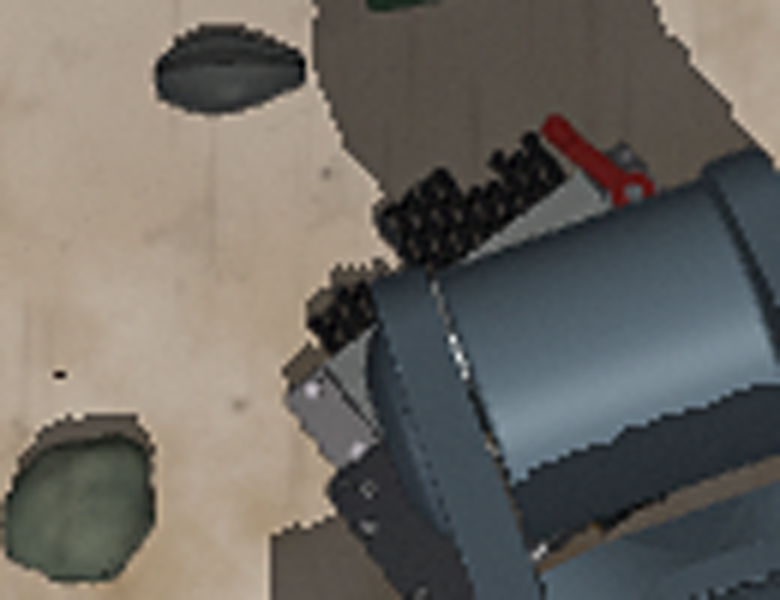

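The middle leaves went level: at the back they form an even block at crop (380–470,180–260). Contact was at x = -28.9 mm and the gauge did not move. I'll push the rest of the row the same way.

Run:
```python
from h import *
for y in (.014,.028,.042,.05,-.014,-.028,-.042,-.05):
    if y==-.014: ctrl.servo_line(G(g,-0.064,.05,0.007),speed=.15)
    ctrl.servo_line(G(g,-0.064,y,0.007),speed=.12)
    for k in range(3):
        r=ctrl.servo_line(G(g,-0.025,y,0.007),speed=.035,f_stop=2.)
        p=loc(g)
        if p[0]>-.0305 or not r: break
    print(y,k,r,p.round(4),monitor.get_state()['clock'])
    ctrl.servo_line(G(g,-0.064,y,0.007),speed=.15)
ctrl.reach(G(g,-0.15,-.12,0.15),quat(g[2]))
b=shot('top','t2');shot('side','s2');print(monitor.get_state()['clock'])
c=cv2.resize(b['color'][155:255,235:365],None,fx=6,fy=6,interpolation=cv2.INTER_CUBIC);cv2.imwrite('pics/t2c.png',c[:,:,::-1])
```

```text
0.014 0 True [-0.0285  0.0141  0.0065] 7.65
0.028 0 True [-0.0283  0.0281  0.0065] 9.2583
0.042 0 True [-0.028   0.042   0.0065] 10.875
0.05 0 True [-0.0278  0.0501  0.0065] 12.475
-0.014 0 True [-0.028  -0.0139  0.0065] 14.7667
-0.028 0 True [-0.0279 -0.0279  0.0065] 16.3833
-0.042 0 True [-0.0277 -0.0419  0.0065] 18.0083
-0.05 0 True [-0.0274 -0.0499  0.0066] 19.6333
20.875
```

View pics/t2c.png

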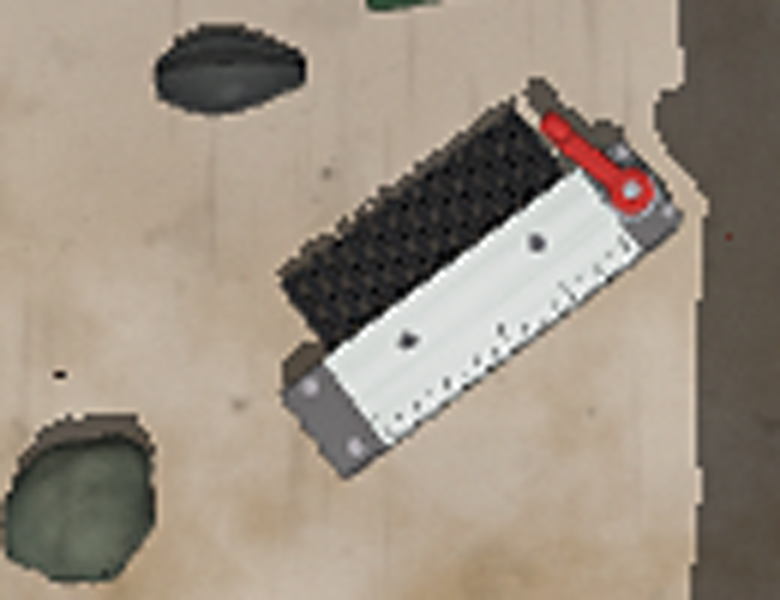

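All the leaves now stand out evenly at the back, from crop (285,275) to (515,100), and the front edge is clean. The gauge moved only about 1–2 mm. Next is the lever, with its pivot at crop (631,190): a circular push on the thumb tab from its -y side.

Run:
```python
from h import *
g=(0.5283+.8*.0013,0.3246+.6*.0013,0.644)
d=load('t2');P=toplane(d,[(235+631/6,155+190/6)],.034)[0]; print(P,G(g,0,-.069,.034))
z=.0325
def c(th,e=0): # TCP in gauge frame; leading corner at radius 34 mm, e = gap behind lever
    x=.034*np.cos(th)+(.0045+e)*np.sin(th)+.008; y=-.069+.034*np.sin(th)-(.0045+e)*np.cos(th)-.0125
    return x,y
ctrl.reach(G(g,*c(0,.009),.09),quat(g[2])); ctrl.servo_line(G(g,*c(0,.009),z),speed=.1)
for th in np.r_[0,np.arange(.2,1.45,.2),1.5]:
    r=ctrl.servo_line(G(g,*c(th),z),speed=.04,f_stop=3.)
    print(round(th,2),r,loc(g).round(4),monitor.get_state()['force'].round(2))
    if r: break
if not r:
    r=ctrl.servo_line(G(g,*c(1.57,-.004),z),speed=.03,f_stop=2.)
print(r,loc(g).round(4))
p=loc(g)
ctrl.servo_line(G(g,p[0]+.012,p[1],z),speed=.08)
ctrl.servo_line(G(g,p[0]+.012,p[1],.12),speed=.15)
ctrl.reach(G(g,-0.15,-.12,0.2),quat(g[2]))
b=shot('top','t3');print(monitor.get_state()['clock'])
cv2.imwrite('pics/t3c.png',cv2.resize(b['color'][155:255,235:365],None,fx=6,fy=6,interpolation=cv2.INTER_CUBIC)[:,:,::-1])
```

```text
[0.56939083 0.27096222 0.034     ] [np.float64(0.5707675336413951), np.float64(0.2702006609645323), 0.034]
0.0 False [ 0.0422 -0.0857  0.0329] [-1.03 -0.09  0.94]
0.2 False [ 0.0422 -0.0788  0.0325] [ 0.05  0.28 -1.03]
0.4 False [ 0.041  -0.0721  0.0325] [-0.64 -0.63  0.74]
0.6 False [ 0.0385 -0.0657  0.0325] [-0.09  0.36 -0.59]
0.8 False [ 0.0347 -0.0599  0.0324] [0.47 1.28 0.21]
1.0 False [ 0.0299 -0.0551  0.0324] [-0.84 -0.28 -0.22]
1.2 False [ 0.0242 -0.0513  0.0325] [ 0.08 -0.62 -0.1 ]
1.4 False [ 0.0179 -0.0486  0.0325] [-0.32 -0.03  0.42]
1.5 False [ 0.0152 -0.0479  0.0327] [ 2.84  1.31 -0.37]
True [ 0.0126 -0.0479  0.0325]
27.45
```

View pics/t3c.png

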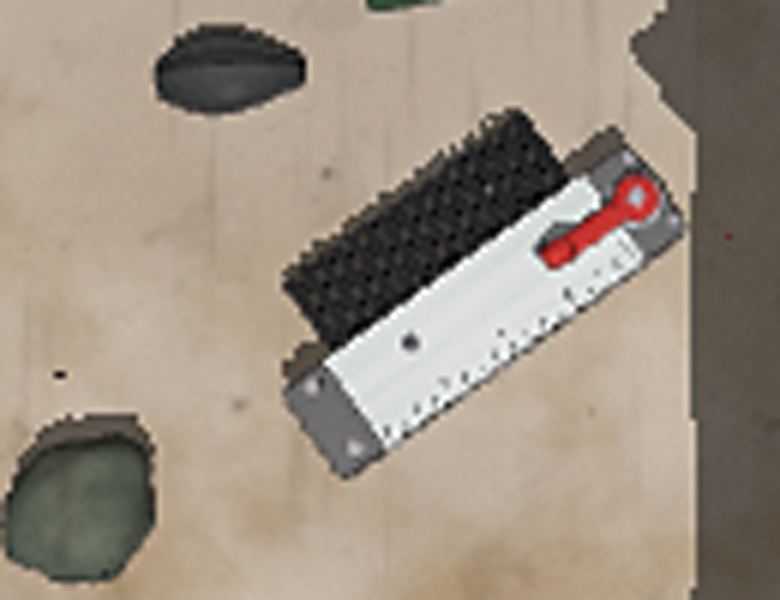

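The lever at crop (638,197)–(555,252) lies along the stock against its stop. The leaves are still even, the neighbouring things are where they were, and the arm is clear. I'll hand it in.

```bash
python3 -c "
from h import *
ctrl.pause(.3);print(ctrl.close_job())"
```

```text
the job is handed in; nothing more can be done
None
```

I handed the job in at about 28 s on the robot clock: in the last top view all sixteen leaves look level with the front edge, the red lever lies along the gauge, the gauge has shifted only 1–2 mm and the things beside it have not moved; no verdict came back.

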